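Turn the domino over in its folding case

TASK

Two alike wooden folding cases lie open on the coffee table; in the hinged leaf of one lies a rectangular domino, face down, in the leaf of the other a round draught. By its brass bail, raise the leaf with the domino past upright so that the domino slides down to the hinge and tumbles face up into the fixed half, then lay the leaf flat down again and let go. Do not touch the domino with the gripper, and leave the draught where it lies.

Things in the scene. Friction and masses are not known exactly. Their poses are not given: they have to be found in the camera images.
- case: Fixed half (screwed down) of the domino's wooden folding case. Origin on the table, below the middle of the hinge; z up. Hinge axis along y, 18 mm up. The fixed half is an open tray at x 0 to 92 mm, 126 mm wide: floor 10 mm up, 5 mm walls to 34 mm, open to the hinge. The leaf lies at x 0 to -92 mm, roughly towards the robot, 110 mm wide: floor 18 mm up, walls to 32 mm, 7 mm lip near the hinge.
- leaf (a joint): Leaf angle: 0 flat (start), pi/2 upright, stop at 2.0; growing lifts the bail up and over to the case's +x. Stiff hinge: stays where left, 2 to 5 N at the bail moves it. Bail: 10 mm round brass bar along case y, 68 mm long, centre at case (-134, 0, 30) mm when flat, i.e. 134 mm out and 12 mm above the hinge axis; 37 mm free between bar and leaf end. A pinch across it can swivel about the bar.
- domino: White domino, 28 x 56 x 12 mm, 35 g. Origin at its centre; x its width, y its length, z its thickness, black pips on the -z face: z up is face down (at the start, flat on the leaf's floor), z down is face up. As the leaf rises it slides to the lip beside the hinge and tips over it as the leaf passes upright, at about 1.55 to 1.7 rad (1.9 is ample).
- draught: Round light wooden draught (checker), 38 mm across and 10 mm thick, lying in the leaf of the other, identical case, to be left alone. Origin at its centre, z its thickness.
There are look-alikes about, which are no part of the job. Of the things like the domino, leave any that is orange or turquoise; of the rest the larger one is meant.

How it is judged:
On the way, in this order (a step that is already met when the one before it is completed fails the run):
1. the leaf with the domino has been raised well up (value of joint leaf above 1 rad), for 0.1 s.
2. the domino lies face up in the fixed half (angle between domino's own z axis and vertical above 2.9 rad and x of domino in the frame of case between 0.008 and 0.086 m and y of domino in the frame of case between -0.058 and 0.058 m and z of domino in the frame of case below 0.024 m), for 0.1 s.
At the end, for the whole second after the job is handed in: The domino lies at rest, pips up, flat within 13 degrees on the floor of the fixed half of its case (its centre 8 to 86 mm beyond the hinge, less than 24 mm above the table), and the leaf is flat again within 10 degrees (all of step 2 and value of joint leaf below 0.17 rad and linear speed of domino below 0.03 m/s); the robot touches nothing.
It fails at once if the gripper touches the domino (contact force between the fingers and domino above 0.5 N).
It fails at once if the draught is moved more than 15 mm (distance of draught from where it was at the start of the episode above 0.015 m).
It also fails if it takes over 48 s, if anything falls off the work surface, if the arm or the gripper's body presses on something with over 40 N, if the wrist force passes 120 N, or if a joint passes its speed limit or range.

ROBOT

A 6-joint arm with a two-finger parallel gripper is mounted at the origin on the work surface. World frame = base frame: x ahead of the robot, y to its left, z up, the work surface at z = 0. Lengths are in m, angles in rad, forces in N, time in s.
With the tool pointing down it reaches from about 0.25 to 0.725 m from the base axis. Payload 4 kg.
Tool frame: the origin (TCP) lies at the very end of the fingers, on their centre line; the grasp point (between the pads) lies 19 mm behind it; z points along the fingers, y is the line along which they close (so a half turn about z gives the same grasp; the last joint's range is limited). The gripper opens to 85 mm and grips with 20 to 120 N. Pads are 22 mm wide; open, the fingers measure 114 mm over their backs; the gripper's body (76 mm by 85 mm) begins 54 mm behind the grasp point. The pads swing forward as they close: fully open they stand 13 mm farther back than shut.
Start: joints at [1.202, 0.241, 0.005, 1.335, 0, 1.571], TCP at [0.18, 0.466, 0.231] pointing down, gripper open.
Joint ranges: [-2.72, 2.72], [-1.05, 1.87], [-1.09, 1.28], [-1.99, 2.15], [-1.42, 1.44], [-3.14, 3.14]. Speed limits (rad/s): [2.79, 2.79, 3.14, 3.14, 3.14, 3.14].

INTERFACE

Orientations are given as a unit quaternion [x, y, z, w].
In Python, from workcell import bot, vision, workorder gives the robot as it stands.
- The arm moves only by the shell command python3 -m creep 'ROWS' [OPENING]. ROWS is JSON, a list of rows, each a list of 2 entries, a list of its own where there are three numbers: the shift along the tool's x, y, z in mm, then the turn, a rotation vector about the tool's x, y, z in rad. In form: [[[dx, dy, dz], [wx, wy, wz]], ...]. A call has 1 to 12 rows; each row shifts and turns the commanded pose from where the row before left it, along the tool's axes as they then stand; what a row does not reach is not made up. A row lasts 1/8 s, in which the tool goes at most 62.5 mm and 10.7 degrees, less where a joint would pass 70% of its speed; a pose out of reach is approached as far as the arm can. A call is refused whole if a number of a shift passes 62.5 or a number of a turn 0.188, either way. A call with a gripper value outside its range is refused whole. OPENING is the finger opening in mm, from 0 to 85.4, set as the call begins (- or left out, the last holds). The fingers move at their own pace and stop on an object; the grip force is fixed at half the most. Time passes only in rows, so rows that do not move let the fingers close. It gives the time, the measured TCP pose, the force, the opening and the grip force at its end, in the units of the state.
- bot.get_obs(): the state, without advancing time (a new reading comes with each control period).
- vision.camera(name): name is "side" or "top" or "wrist"; returns a dict with "image" (420x560x3 uint8, blue, green, red), "z_map" (420x560 float32, m along the optical axis (not along the pixel's ray), 0 where there is no reading), "K" (3x3 intrinsics, pixels), "rvec" (rotation vector, rad) and "tvec" (3), from world to camera coordinates, as OpenCV has them; the wrist camera has in their place "tool_from_camera" (4x4, takes a point from camera to tool coordinates, whose origin is the TCP and whose axes are the flange's). Camera axes: x right, y down, z forward; pixel columns grow to the right and rows downward; lengths in m; the calibration is good to about 2 mm. A picture is of the moment at which its call begins: read the wrist's pose just before it.
- workorder.job_done(): hands the job in; it is judged then, once.
Trained networks look in a picture, given as the dict that the camera call returned (one of the last four; its "shot" number tells which), for a name from the list of things; names that differ only in an ending like _2 or _b are one class to them, and where a whole thing is asked for, a point or a joint stands for the part that bears it (a point fixed in the world has none). Each returns a list of dicts, best first, with "score" (0 to 1); they miss things now and then, are a little off and sometimes report something else, mostly with a low value. They report only what shows in the picture. A call takes as long as a camera call. They do not tell look-alikes from the thing itself.
- vision.spot_in(picture, query): "position" ([column, row] in pixels, amid what is visible of it).
- vision.place_of(picture, query): "position" ([column, row] in pixels: a listed point, or the origin of a listed thing).
The state is a dict: "clock": time; "joint_pos": joint angles; "joint_vel": joint speeds; "tau": joint torques, N m; "eef_pos": TCP position; "tool_rot": TCP orientation; "ft_force": force on the tool from outside, world axes, zero at the start; "ft_torque": the same for the moment, N m; "grip_width": finger opening in m; "grasp_force": force on a finger pad.
Only numpy, scipy, OpenCV 4.12 (cv2) and the standard library are available. Lean on these libraries where they do the work, as an engineer would, in place of code of your own. Each camera call takes 0.05 s, during which the arm holds its last target. There are 200 camera calls.

## Working session

There is one attempt and no reset: what is moved stays moved. The work goes in short steps, Python scripts to look and compute and a shell command to move; the robot and the scene stay as the last step left them, time stands still between calls to the robot, and variables do not carry over. Pictures are saved under pics/ and viewed, at most 10 in all, crops included, and the job is handed in when it is done.

```bash
mkdir -p pics; python3 - <<'E'
from workcell import bot, vision
import cv2, numpy as np, pickle
o=bot.get_obs(); print(o['clock'],o['eef_pos'],o['tool_rot'])
for n in ('top','side'):
    p=vision.camera(n); cv2.imwrite(f'pics/{n}0.png',p['image']); pickle.dump(p,open(f'{n}0.pkl','wb'))
    R=cv2.Rodrigues(np.array(p['rvec']))[0]; t=np.array(p['tvec']).ravel(); K=np.array(p['K'])
    print(n,'cam at',-R.T@t)
    for q in ('case','leaf','domino','draught'):
        for d in vision.place_of(p,q)[:4]:
            u,v=d['position']; z=p['z_map'][int(v),int(u)]
            w=R.T@(z*np.linalg.inv(K)@[u,v,1]-t)
            print(q,round(d['score'],2),np.round([u,v]),np.round(w,3))
E
```

```text
0.0 [0.18001505 0.46579371 0.23040562] [ 1.83331059e-01  9.83050657e-01 -1.04583521e-03 -1.85859190e-04]
top cam at [0.41177309 0.03788744 0.87472279]
case 0.74 [203. 156.] [0.6   0.171 0.017]Traceback (most recent call last):
  File "<stdin>", line 9, in <module>
ValueError: it knows: case, domino, draught
```

View pics/top0.png

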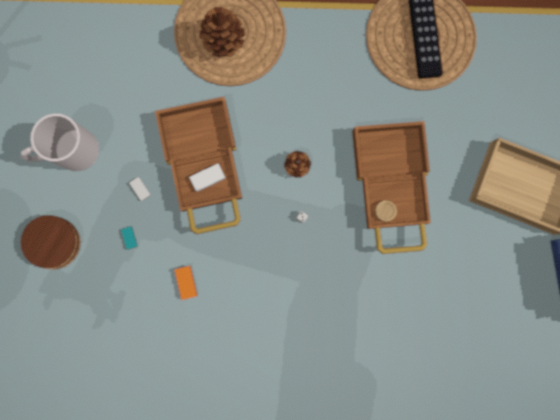

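```bash
cat > h.py <<'E'
import cv2, numpy as np
def cal(p): return cv2.Rodrigues(np.array(p['rvec']))[0],np.array(p['tvec']).ravel(),np.array(p['K'])
def onz(p,uv,z):
    R,t,K=cal(p); d=R.T@np.linalg.inv(K)@[uv[0],uv[1],1]; c=-R.T@t
    return c+d*(z-c[2])/d[2]
def proj(p,X): return cv2.projectPoints(np.array(X,float).reshape(-1,1,3),np.array(p['rvec']),np.array(p['tvec']),np.array(p['K']),None)[0].reshape(-1,2)
def cloud(p):
    R,t,K=cal(p); h,w=p['z_map'].shape; v,u=np.mgrid[:h,:w]
    r=np.stack([u,v,np.ones_like(u)],-1)@np.linalg.inv(K).T*p['z_map'][...,None]
    return (r-t)@R
E
python3 - <<'E'
from workcell import bot, vision
import cv2, numpy as np
from h import *
from scipy.optimize import least_squares
p=vision.camera('top'); s=vision.camera('side')
for n,q in (('top',p),('side',s)):
    for k in ('case','domino','draught'):
        print(n,k,[(round(d['score'],2),np.round(d['position'])) for d in vision.place_of(q,k)[:3]])
W=cloud(p); hsv=cv2.cvtColor(p['image'],cv2.COLOR_BGR2HSV)
m=np.zeros(W.shape[:2],bool); m[188:240,180:245]=1
m&=(hsv[...,0]>12)&(hsv[...,0]<32)&(hsv[...,1]>120)&(hsv[...,2]>90)
v,u=np.nonzero(m); P=np.array([onz(p,(a,b),.030) for a,b in zip(u,v)])
zz=W[m][:,2]; print('bail px',m.sum(),'z',np.percentile(zz,[10,50,90]).round(3))
(c,sz,an)=cv2.minAreaRect((P[:,:2]*1000).astype(np.float32)); print('bail rect mm',c,sz,an)
# first guess: bar row / wooden outline corners
rimpx=[(157,112),(224,99),(234,153),(163,161)]
print([onz(p,x,.034).round(3) for x in rimpx])
dm=np.zeros_like(m); dm[160:195,185:230]=1; dm&=(hsv[...,1]<60)&(hsv[...,2]>130)
print('domino',cv2.minAreaRect(np.array([onz(p,(a,b),.03)[:2]*1000 for b,a in np.argwhere(dm)]).astype(np.float32)),np.median(W[dm][:,2]))
cv2.imwrite('pics/side0.png',s['image'])
cv2.imwrite('pics/crop0.png',cv2.resize(p['image'][90:250,110:310],None,fx=4,fy=3.75,interpolation=cv2.INTER_CUBIC)[:600])
E
```

```text
top case [(0.66, array([205., 158.]))]
top domino [(0.88, array([186., 282.])), (0.77, array([139., 189.])), (0.72, array([209., 176.]))]
top draught [(0.65, array([384., 209.]))]
side case [(0.85, array([191., 260.]))]
side domino [(0.93, array([210., 253.])), (0.62, array([300., 301.])), (0.59, array([234., 344.]))]
side draught [(0.61, array([288., 160.]))]
bail px 752 z [0.017 0.031 0.036]
bail rect mm (500.70660400390625, 154.75180053710938) (77.7978515625, 105.67127990722656) 1.0950663089752197
[array([0.673, 0.253, 0.034]), array([0.7  , 0.135, 0.034]), array([0.602, 0.114, 0.034]), array([0.585, 0.239, 0.034])]
domino ((559.526611328125, 161.57891845703125), (31.21688461303711, 58.40861892700195), 28.061077117919922) 0.02984827331449859
```

View pics/crop0.png

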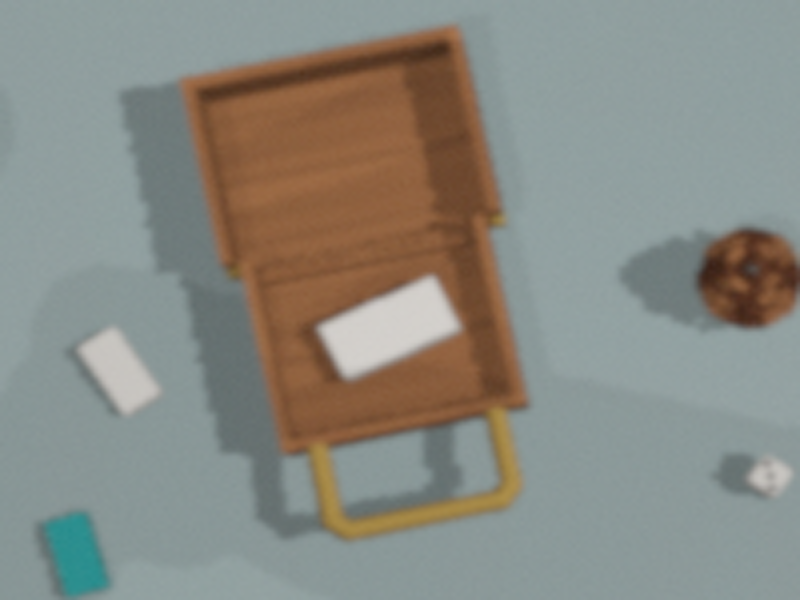

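View pics/side0.png

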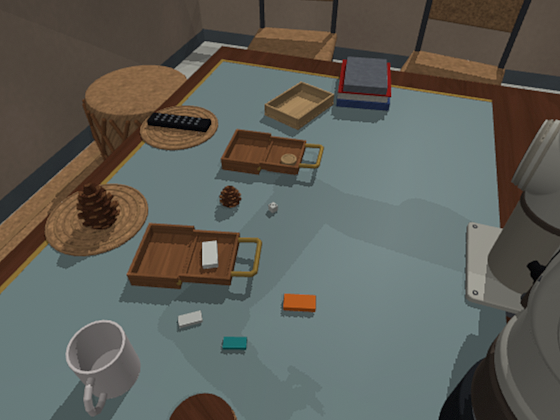

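White candidates in the top image are (209,176), inside the left case's leaf at about 58x31 mm, and a smaller one at (139,189). Turquoise (129,238) and orange (185,283) are excluded. The larger white one in the left case is the one meant, and the crop confirms it. Its bail bar runs around (216,226).

```bash
cat > fit.py <<'E'
import numpy as np
from h import *
from scipy.optimize import least_squares
C=np.array([[92,63,34],[92,-63,34],[0,63,34],[0,-63,34],[-92,55,32],[-92,-55,32],[-134,0,30]])/1000
def T(q,X):
    c,s=np.cos(q[2]),np.sin(q[2]); X=np.atleast_2d(X)
    return np.c_[q[0]+c*X[:,0]-s*X[:,1],q[1]+s*X[:,0]+c*X[:,1],X[:,2]]
def bar(q,th): a=th+np.arctan2(12,134); r=.13454; return T(q,[-r*np.cos(a),0,.018+r*np.sin(a)])[0]
E
python3 - <<'E'
from fit import *
from workcell import vision,bot
p=vision.camera('top')
cr=np.array([[183,80],[460,27],[228,270],[498,215],[285,452],[527,403],[422,512]],float)
uv=np.c_[110+cr[:,0]/4-.4,90+cr[:,1]/3.75-.4]
r=least_squares(lambda q:(proj(p,T(q,C))-uv).ravel(),[.6,.17,.1],loss='soft_l1')
q=r.x; print(q.round(4),(proj(p,T(q,C))-uv).round(1).tolist())
np.save('q.npy',q); B=bar(q,0); print('bar',B.round(4))
s=vision.camera('side'); print('side check bar px, case px',proj(s,[B,T(q,[0,0,0])[0]]).round(0))
im=s['image'].copy()
for x in proj(s,T(q,C)): cv2.circle(im,tuple(int(round(a)) for a in x),1,(0,255,0),-1)
cv2.imwrite('pics/side1.png',cv2.resize(im[210:300,115:275],None,fx=5,fy=5))
from scipy.spatial.transform import Rotation as Ro
o=bot.get_obs(); R=Ro.from_quat(o['tool_rot']).as_matrix()
cx=np.array([np.cos(q[2]),np.sin(q[2]),0])
G=np.c_[[-cx[1],cx[0],0],cx,[0,0,-1]]
print('turn (tool)',Ro.from_matrix(R.T@G).as_rotvec().round(3))
print('shift in tool axes mm to hover (tcp z=.10):',(R.T@(np.r_[B[:2],.10]-o['eef_pos'])*1e3).round(1))
E
```

```text
[0.6004 0.1739 0.2307] [[-0.3, -0.2], [0.1, -0.3], [-1.5, -0.9], [1.2, -0.9], [-0.7, 0.5], [0.3, 0.5], [0.8, 1.4]]
bar [0.4699 0.1433 0.03  ]
side check bar px, case px [[257. 256.]
 [189. 260.]]
turn (tool) [ 0.    -0.     0.971]
shift in tool axes mm to hover (tcp z=.10): [-386.7 -197.   131.3]
```

View pics/side1.png

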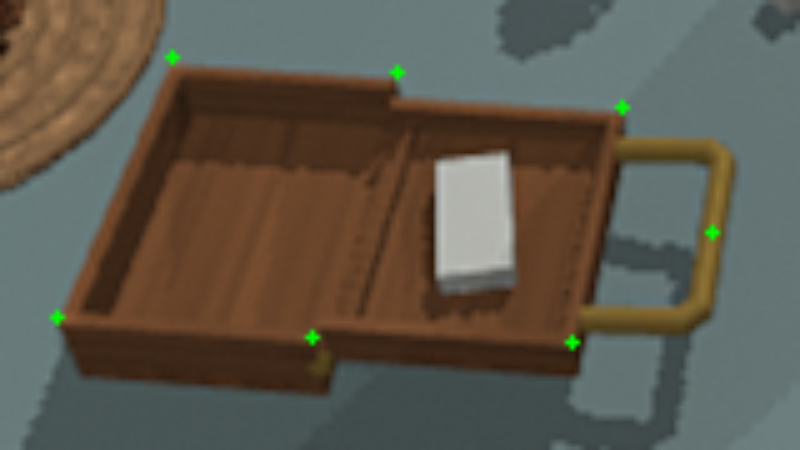

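Overlay agrees within about 2 mm in both views. Moving to hover above the bar.

```bash
python3 -m creep '[[[-48.3,-24.6,9],[0,0,0]],[[-48.3,-24.6,9],[0,0,0]],[[-48.3,-24.6,9],[0,0,0]],[[-48.3,-24.6,9],[0,0,0]],[[-48.3,-24.6,9],[0,0,0]],[[-48.3,-24.6,9],[0,0,0]],[[-48.3,-24.6,9],[0,0,0]],[[-48.3,-24.6,9],[0,0,0]]]' 40
python3 -m creep '[[[0,0,0],[0,0,0.162]],[[0,0,0],[0,0,0.162]],[[0,0,0],[0,0,0.162]],[[0,0,0],[0,0,0.162]],[[0,0,0],[0,0,0.162]],[[0,0,0],[0,0,0.161]],[[0,0,0],[0,0,0]]]'
cat > st.py <<'E'
import sys
from fit import *
from workcell import bot
from scipy.spatial.transform import Rotation as Ro
q=np.load('q.npy'); cx=np.array([np.cos(q[2]),np.sin(q[2]),0]); G=np.c_[[-cx[1],cx[0],0],cx,[0,0,-1]]
def report(th):
    o=bot.get_obs(); R=Ro.from_quat(o['tool_rot']).as_matrix()
    B=bar(q,th)+[0,0,-.019]
    print('t',o['clock'],'turn',Ro.from_matrix(R.T@G).as_rotvec().round(3),'shift mm',(R.T@(B-o['eef_pos'])*1e3).round(1),'F',np.round(o['ft_force'],1),'w',round(o['grip_width']*1e3,1),'gf',o['grasp_force'])
E
python3 - <<'E'
from st import *
from workcell import vision
report(0)
o=bot.get_obs(); p=vision.camera('wrist'); A=np.array(p['tool_from_camera']); R=Ro.from_quat(o['tool_rot']).as_matrix()
Wt=np.eye(4); Wt[:3,:3]=R; Wt[:3,3]=o['eef_pos']; M=np.linalg.inv(Wt@A)
p['rvec']=cv2.Rodrigues(M[:3,:3])[0]; p['tvec']=M[:3,3]
im=p['image'].copy()
X=np.array([bar(q,0),*T(q,C[4:6]),*T(q,[[-.134,.03,.03],[-.134,-.03,.03]])])
px=proj(p,X); print(px.round(0).tolist())
for x in px: cv2.circle(im,tuple(int(round(a)) for a in x),3,(0,255,0),1)
cv2.imwrite('pics/w0.png',im)
hsv=cv2.cvtColor(p['image'],cv2.COLOR_BGR2HSV); W=cloud(p)
m=(hsv[...,0]>14)&(hsv[...,0]<34)&(hsv[...,1]>110)&(np.abs(W[...,2]-.033)<.008)
c,s=np.cos(q[2]),np.sin(q[2]); d=W-[q[0],q[1],0]; lx=(c*d[...,0]+s*d[...,1])*1e3; ly=(-s*d[...,0]+c*d[...,1])*1e3
mm=m&(np.abs(ly)<22)&(lx<-110)&(lx>-160)
print('bar in case frame x',np.percentile(lx[mm],[3,50,97]).round(1),mm.sum(),'z max',np.percentile(W[mm][:,2],[50,95]).round(4))
ma=m&(lx<-100)&(lx>-150); print('bail y',np.percentile(ly[ma],[.5,99.5]))
E
```

```text
clock: 1.6
eef_pos: [0.4709, 0.1421, 0.1593]
tool_rot: [0.183, 0.983, 0.0, 0.0]
ft_force: [0.8, 0.1, -0.2]
grip_width: 0.0402
grasp_force: 0.0
clock: 2.48
eef_pos: [0.4698, 0.1435, 0.1594]
tool_rot: [0.62, 0.784, 0.0, 0.0]
ft_force: [0.8, -1.6, 0.1]
grip_width: 0.0406
grasp_force: 0.0
t 2.475 turn [ 0.    -0.     0.002] shift mm [ -0.3   0.  148.4] F [ 0.8 -1.6  0.1] w 40.6 gf 0.0
[[280.0, 201.0], [328.0, 143.0], [322.0, 255.0], [281.0, 170.0], [280.0, 231.0]]
bar in case frame x [-138.3 -134.5 -130.7] 375 z max [0.0331 0.0345]
bail y [-43.62343508  43.04317209]
```

View pics/w0.png

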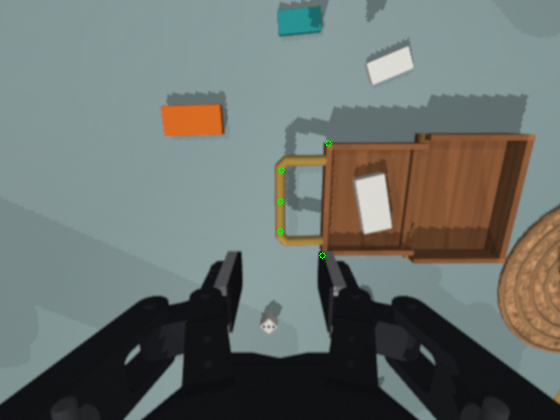

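The wrist picture shows the bar centre at (280,201), exactly where predicted, with the leaf and white domino to its right at (373,203). Descending and gripping.

```bash
python3 -m creep '[[[0,0,40],[0,0,0]],[[0,0,40],[0,0,0]],[[0,0,30],[0,0,0]],[[0,0,20],[0,0,0]],[[0,0,12],[0,0,0]],[[0,0,5],[0,0,0]],[[0,0,0],[0,0,0]]]'
python3 -m creep '[[[0,0,0],[0,0,0]],[[0,0,0],[0,0,0]],[[0,0,0],[0,0,0]],[[0,0,0],[0,0,0]],[[0,0,0],[0,0,0]],[[0,0,0],[0,0,0]]]' 0
python3 - <<'E'
from st import *
report(0)
r=.13454;a0=np.arctan2(12,134); th=np.r_[np.arange(0,1.91,.1)]
y=-r*np.cos(th+a0)*1e3; z=-r*np.sin(th+a0)*1e3
for i in range(len(th)-1): print(round(th[i+1],2),round(y[i+1]-y[i],1),round(z[i+1]-z[i],1))
E
```

```text
clock: 3.4
eef_pos: [0.47, 0.1436, 0.0126]
tool_rot: [0.621, 0.784, 0.0, 0.0]
ft_force: [-0.3, 0.0, -0.2]
grip_width: 0.0401
grasp_force: 0.0
clock: 4.15
eef_pos: [0.4699, 0.1436, 0.0131]
tool_rot: [0.621, 0.784, 0.0, 0.0]
ft_force: [-2.0, -0.4, 6.6]
grip_width: 0.0078
grasp_force: 58.6
t 4.15 turn [ 0.001 -0.     0.001] shift mm [-0.3 -0.1  2.1] F [-2.  -0.4  6.6] w 7.8 gf 58.61495554447174
0.1 1.9 -13.3
0.2 3.2 -13.1
0.3 4.5 -12.7
0.4 5.7 -12.2
0.5 6.9 -11.5
0.6 8.0 -10.8
0.7 9.1 -9.9
0.8 10.0 -9.0
0.9 10.9 -7.9
1.0 11.6 -6.8
1.1 12.2 -5.6
1.2 12.7 -4.4
1.3 13.1 -3.1
1.4 13.3 -1.8
1.5 13.4 -0.4
1.6 13.4 0.9
1.7 13.3 2.3
1.8 13.0 3.6
1.9 12.5 4.8
```

```bash
python3 -m creep '[[[0,1.9,-13.3],[0,0,0]],[[0,3.2,-13.1],[0,0,0]],[[0,4.5,-12.7],[0,0,0]],[[0,5.7,-12.2],[0,0,0]],[[0,0,0],[0,0,0]]]'
python3 -c "
from st import *
report(.4)
from workcell import vision
s=vision.camera('side'); cv2.imwrite('pics/s2.png',cv2.resize(s['image'][150:330,90:330],None,fx=3,fy=3))"
```

```text
clock: 4.78
eef_pos: [0.4842, 0.147, 0.0652]
tool_rot: [0.621, 0.784, -0.0, -0.0]
ft_force: [-5.4, 0.3, 4.2]
grip_width: 0.0079
grasp_force: 59.1
t 4.775 turn [-0.001 -0.     0.   ] shift mm [-0.4  0.5  2.9] F [-5.4  0.3  4.2] w 7.9 gf 59.13026511669159
```

View pics/s2.png

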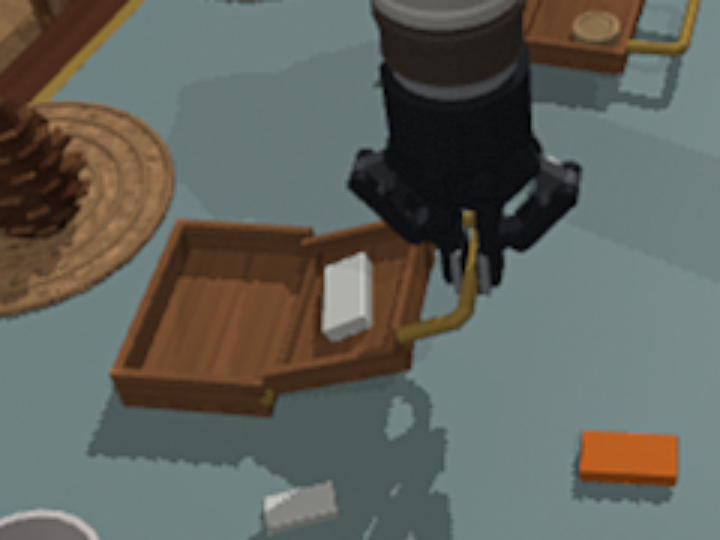

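The side picture shows the leaf rising with the bail held between the fingers at about (470,260), and the domino still in the leaf at (347,295). Carrying on up.

```bash
python3 -m creep '[[[0,6.9,-11.5],[0,0,0]],[[0,8,-10.8],[0,0,0]],[[0,9.1,-9.9],[0,0,0]],[[0,10,-9],[0,0,0]],[[0,10.9,-7.9],[0,0,0]],[[0,11.6,-6.8],[0,0,0]],[[0,12.2,-5.6],[0,0,0]],[[0,12.7,-4.4],[0,0,0]],[[0,0,0],[0,0,0]]]'
python3 -c "
from st import *
report(1.2)"
```

```text
clock: 5.95
eef_pos: [0.5662, 0.1665, 0.1349]
tool_rot: [0.621, 0.784, 0.003, 0.002]
ft_force: [-6.7, -0.0, 15.6]
grip_width: 0.0074
grasp_force: 60.8
t 5.95 turn [ 0.007 -0.001  0.   ] shift mm [-0.6 -2.5  6.7] F [-6.7 -0.  15.6] w 7.4 gf 60.81187963485718
```

```bash
python3 -c "
from st import *
from workcell import vision
o=bot.get_obs(); print(o['ft_torque'])
s=vision.camera('side'); a=cv2.resize(s['image'][150:300,100:300],None,fx=4,fy=4)
cv2.imwrite('pics/s3.png',a)"
```

```text
[-1.50787800e-01  1.60355076e+00  8.22743535e-05]
```

View pics/s3.png

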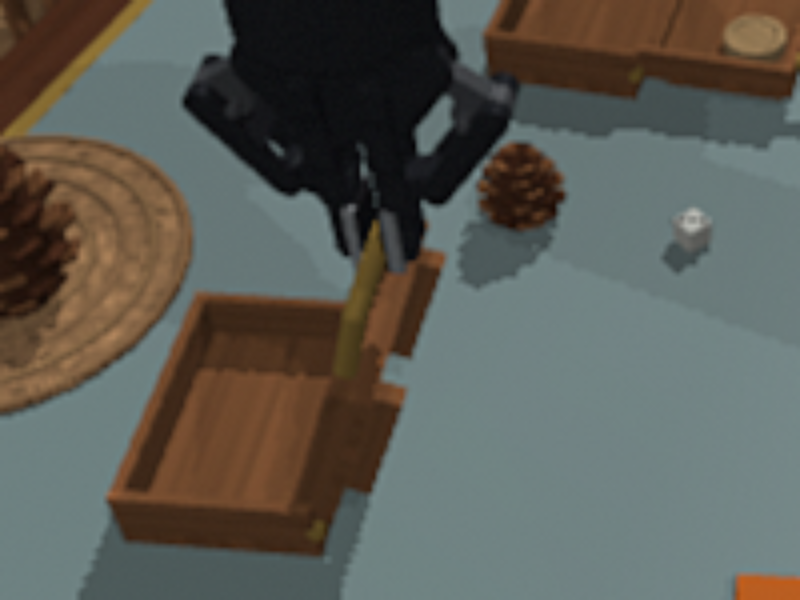

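The picture shows the leaf near upright with the bar at about (375,245), rolled towards the fingertips. I'll regrip here, since the stiff hinge stays where it is left.

```bash
python3 -m creep '[[[0,0,0],[0,0,0]],[[0,0,2],[0,0,0]],[[0,0,0],[0,0,0]]]' 24; python3 -c "
from st import *
report(1.2)"
python3 -m creep '[[[0,0,0],[0,0,0]],[[0,0,0],[0,0,0]],[[0,0,0],[0,0,0]],[[0,0,0],[0,0,0]]]' 0;  python3 -c "
from st import *
report(1.2)"
```

```text
clock: 6.38
eef_pos: [0.5642, 0.1656, 0.1274]
tool_rot: [0.621, 0.784, 0.0, 0.0]
ft_force: [0.6, 0.4, 0.8]
grip_width: 0.0237
grasp_force: 0.0
t 6.375 turn [0. 0. 0.] shift mm [-0.1 -0.3 -0.9] F [0.6 0.4 0.8] w 23.7 gf 0.0
clock: 6.88
eef_pos: [0.5641, 0.1656, 0.1273]
tool_rot: [0.621, 0.784, 0.0, 0.0]
ft_force: [1.6, -0.6, -2.2]
grip_width: 0.0077
grasp_force: 58.4
t 6.875 turn [0. 0. 0.] shift mm [-0.2 -0.2 -0.9] F [ 1.6 -0.6 -2.2] w 7.7 gf 58.36483955383301
```

```bash
python3 -m creep '[[[0,13.1,-3.1],[0,0,0]],[[0,13.3,-1.8],[0,0,0]],[[0,6.7,-0.3],[0,0,0]],[[0,6.7,-0.1],[0,0,0]],[[0,6.7,0.3],[0,0,0]],[[0,6.7,0.6],[0,0,0]],[[0,6.7,1],[0,0,0]],[[0,6.6,1.3],[0,0,0]],[[0,6.5,1.7],[0,0,0]],[[0,6.5,1.9],[0,0,0]],[[0,0,0],[0,0,0]]]'
python3 -c "
from st import *
report(1.8)"
```

```text
clock: 8.25
eef_pos: [0.6432, 0.1845, 0.1261]
tool_rot: [0.621, 0.784, 0.002, 0.001]
ft_force: [2.3, 0.3, 0.5]
grip_width: 0.0078
grasp_force: 60.2
t 8.25 turn [ 0.004 -0.     0.   ] shift mm [-0.5 -2.  -0.6] F [2.3 0.3 0.5] w 7.8 gf 60.20009994506836
```

```bash
python3 -m creep '[[[0,5,1.8],[0,0,0]],[[0,5,2],[0,0,0]],[[0,0,0],[0,0,0]],[[0,0,0],[0,0,0]],[[0,0,0],[0,0,0]]]'
python3 -c "
from st import *
report(1.88)
from workcell import vision
s=vision.camera('side'); a=cv2.resize(s['image'][150:300,100:300],None,fx=4,fy=4)
cv2.imwrite('pics/s4.png',a)
print([(round(d['score'],2),np.round(d['position'])) for d in vision.place_of(s,'domino')])"
```

```text
clock: 8.88
eef_pos: [0.6518, 0.1865, 0.1226]
tool_rot: [0.621, 0.784, 0.001, 0.001]
ft_force: [4.1, 1.9, 2.2]
grip_width: 0.008
grasp_force: 60.4
t 8.875 turn [ 0.002 -0.     0.   ] shift mm [-0.5 -0.8 -0.4] F [4.1 1.9 2.2] w 8.0 gf 60.405033230781555
[(0.9, array([298., 302.])), (0.62, array([194., 317.])), (0.6, array([234., 346.])), (0.41, array([191., 260.]))]
```

View pics/s4.png

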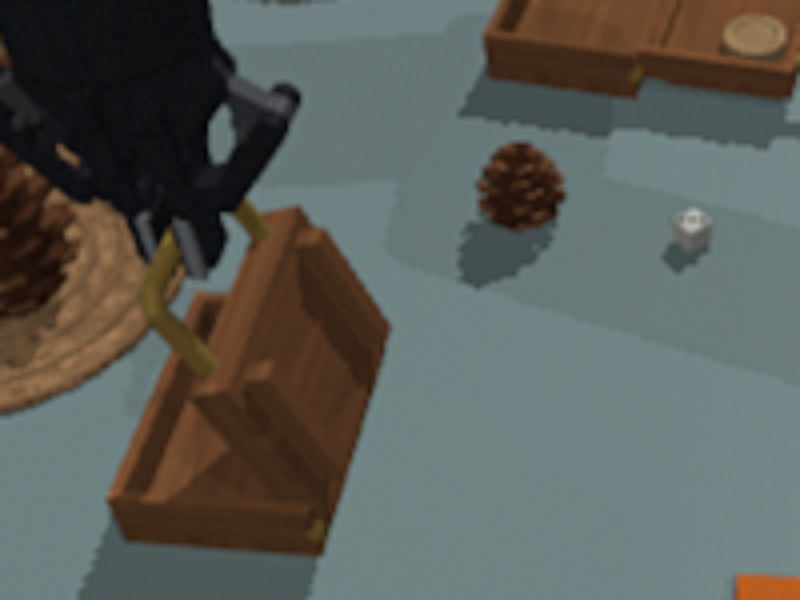

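The leaf stands past upright at about 1.88 rad, with the bar at (175,240); the domino is hidden behind it. Lowering partway to look.

```bash
python3 -m creep '[[[0,-5,-2],[0,0,0]],[[0,-5,-1.8],[0,0,0]],[[0,-6.5,-1.9],[0,0,0]],[[0,-6.5,-1.7],[0,0,0]],[[0,-6.6,-1.3],[0,0,0]],[[0,-6.7,-1],[0,0,0]],[[0,-6.7,-0.6],[0,0,0]],[[0,-6.7,-0.3],[0,0,0]],[[0,-6.7,0.1],[0,0,0]],[[0,-6.7,0.3],[0,0,0]],[[0,-13.3,1.8],[0,0,0]],[[0,-13.1,3.1],[0,0,0]]]'
python3 -c "
from st import *
report(1.2)
from workcell import vision
s=vision.camera('side'); a=cv2.resize(s['image'][150:300,100:300],None,fx=4,fy=4)
cv2.imwrite('pics/s5.png',a)"
```

```text
clock: 10.48
eef_pos: [0.5652, 0.1658, 0.1298]
tool_rot: [0.621, 0.784, 0.002, 0.002]
ft_force: [3.5, 1.4, 6.6]
grip_width: 0.008
grasp_force: 61.2
t 10.475 turn [0.005 0.    0.   ] shift mm [-0.2 -1.3  1.6] F [3.5 1.4 6.6] w 8.0 gf 61.20385408401489
```

View pics/s5.png

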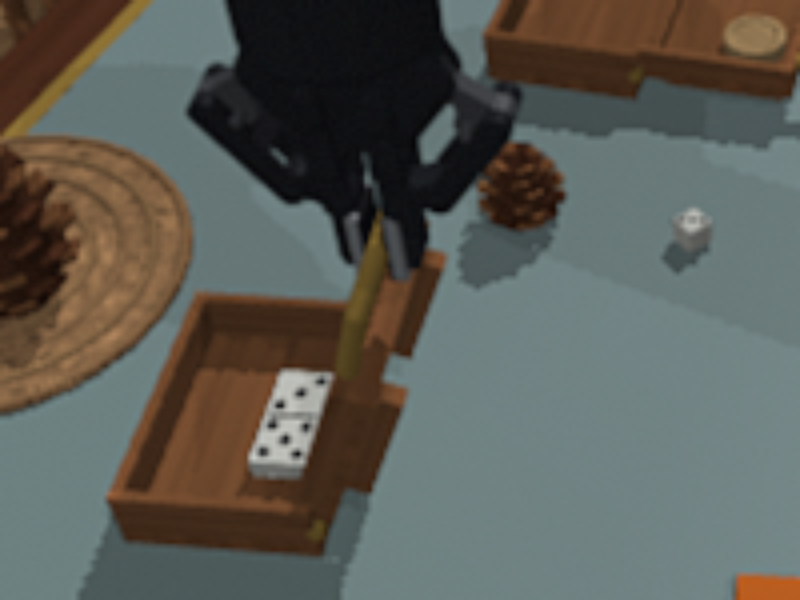

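The domino lies face up in the fixed half, around (290,422), flat. Lowering the leaf.

```bash
python3 -m creep '[[[0,-12.7,4.4],[0,0,0]],[[0,-12.2,5.6],[0,0,0]],[[0,-11.6,6.8],[0,0,0]],[[0,-10.9,7.9],[0,0,0]],[[0,-10,9],[0,0,0]],[[0,-9.1,9.9],[0,0,0]],[[0,-8,10.8],[0,0,0]],[[0,-6.9,11.5],[0,0,0]],[[0,0,0],[0,0,0]]]'
python3 -c "
from st import *
report(.4)"
python3 -m creep '[[[0,0,0],[0,0,0]],[[0,0,0],[0,0,0]]]' 24
python3 -m creep '[[[0,0,0],[0,0,0]],[[0,0,0],[0,0,0]],[[0,0,0],[0,0,0]],[[0,0,0],[0,0,0]]]' 0
python3 -c "
from st import *
report(.4)"
```

```text
clock: 11.65
eef_pos: [0.4838, 0.1464, 0.0598]
tool_rot: [0.621, 0.784, -0.001, -0.0]
ft_force: [5.5, 0.8, -5.7]
grip_width: 0.0079
grasp_force: 63.0
t 11.65 turn [-0.002  0.001  0.   ] shift mm [ 0.1  1.  -2.5] F [ 5.5  0.8 -5.7] w 7.9 gf 62.97443747520447
clock: 11.9
eef_pos: [0.4828, 0.1465, 0.0605]
tool_rot: [0.621, 0.784, -0.002, -0.001]
ft_force: [-0.8, 0.9, -0.7]
grip_width: 0.0241
grasp_force: 0.0
clock: 12.4
eef_pos: [0.4838, 0.1468, 0.0612]
tool_rot: [0.621, 0.784, -0.001, -0.0]
ft_force: [-1.6, -0.8, -2.9]
grip_width: 0.0076
grasp_force: 58.4
t 12.4 turn [-0.002  0.     0.   ] shift mm [-0.3  0.9 -1. ] F [-1.6 -0.8 -2.9] w 7.6 gf 58.38133692741394
```

```bash
python3 -m creep '[[[0,-5.7,12.2],[0,0,0]],[[0,-4.5,12.7],[0,0,0]],[[0,-3.2,13.1],[0,0,0]],[[0,-1.9,13.3],[0,0,0]],[[0,0,1],[0,0,0]],[[0,0,0],[0,0,0]]]'
python3 -c "
from st import *
report(0)"
python3 -m creep '[[[0,0,0],[0,0,0]],[[0,0,0],[0,0,0]],[[0,0,0],[0,0,0]]]' 36
python3 -m creep '[[[0,0,-5],[0,0,0]],[[0,0,-15],[0,0,0]],[[0,0,-30],[0,0,0]],[[0,0,-40],[0,0,0]],[[0,0,-40],[0,0,0]],[[0,0,-20],[0,0,0]],[[0,0,0],[0,0,0]]]'
python3 - <<'E'
from st import *
from workcell import vision
p=vision.camera('top'); s=vision.camera('side'); W=cloud(p)
for ps in ([-.092,55,.032],): pass
for n,X in (('leaf end wall',[-.0895,.03,.032]),('leaf floor',[-.05,0.03,.018]),('bar',[-.134,.02,.035])):
    for nm,pic in (('top',p),('side',s)):
        u,v=proj(pic,T(q,X))[0].round().astype(int); print(n,nm,'z read',cloud(pic)[v-1:v+2,u-1:u+2,2].round(3).ravel())
cv2.imwrite('pics/s6.png',cv2.resize(s['image'][130:330,90:330],None,fx=3,fy=3))
E
```

```text
clock: 13.15
eef_pos: [0.4699, 0.1435, 0.0095]
tool_rot: [0.621, 0.784, 0.0, 0.0]
ft_force: [-2.9, -1.4, 9.0]
grip_width: 0.0079
grasp_force: 62.5
t 13.15 turn [0. 0. 0.] shift mm [-0.2 -0.  -1.5] F [-2.9 -1.4  9. ] w 7.9 gf 62.51343369483948
clock: 13.52
eef_pos: [0.4698, 0.1436, 0.0089]
tool_rot: [0.621, 0.784, -0.0, -0.0]
ft_force: [-0.7, -0.5, -0.5]
grip_width: 0.0361
grasp_force: 0.0
clock: 14.4
eef_pos: [0.4714, 0.144, 0.1621]
tool_rot: [0.621, 0.784, 0.002, 0.002]
ft_force: [-0.0, -0.1, -0.7]
grip_width: 0.0358
grasp_force: 0.0
leaf end wall top z read [0.572 0.571 0.57  0.57  0.567 0.567 0.572 0.568 0.563]
leaf end wall side z read [0.032 0.032 0.034 0.032 0.034 0.032 0.033 0.035 0.032]
leaf floor top z read [0.573 0.573 0.568 0.574 0.575 0.571 0.579 0.574 0.571]
leaf floor side z read [0.019 0.019 0.018 0.019 0.02  0.016 0.019 0.018 0.02 ]
bar top z read [0.554 0.549 0.336 0.555 0.875 0.336 0.555 0.551 0.545]
bar side z read [0.037 0.036 0.035 0.034 0.036 0.031 0.035 0.034 0.033]
```

View pics/s6.png

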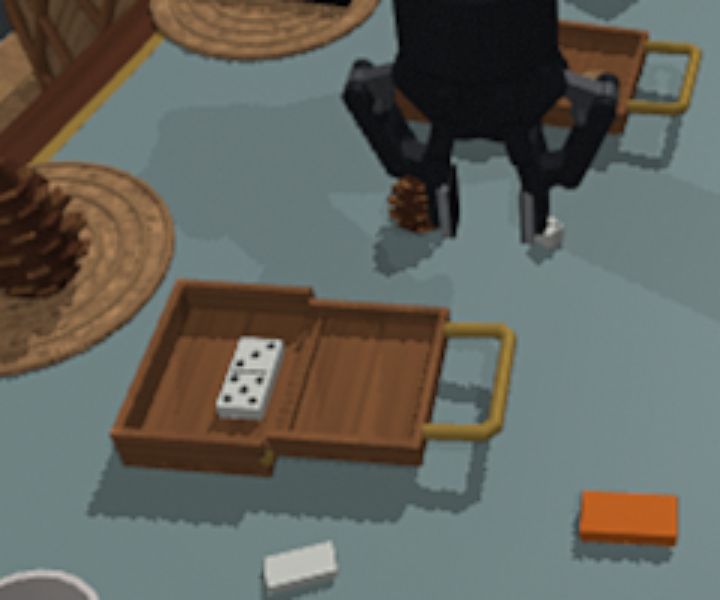

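The picture shows the leaf flat (end wall reads 32 mm, bar top 35 mm), the domino pips up in the fixed half at about (250,377), and the gripper clear.

```bash
python3 -c "
from workcell import workorder
print(workorder.job_done())"
```

```text
the job is handed in; nothing more can be done
None
```

The job is handed in: the domino lies pips up in the fixed half, the leaf is flat again, and the gripper let go and is clear; I never reached toward the draught, and the hand-in gave no verdict.

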